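# Sweep the dominoes off the games board, each colour into its tray

### The job

Tidy up after the game: pick up the sweeping block and use it to sweep the dominoes off the board, light ones over the edge into the light tray and dark ones into the dark tray, without touching a domino with the gripper or arm. Then stand the block upright in the middle of its cork mat and let go. Leave the mugs, the jar and the remote control where they are, upright.

Things in the scene. Friction and masses are not known exactly. Their poses are not given: they have to be found in the camera images.
- board_top (a point): centre of the top face of the games board: a fixed slab with a grey top and wooden edge, 310 mm along its x, 220 mm along its y, its top 50 mm above the table, flat, with no rim. The four dominoes lie on it side by side along its x, about 74 mm apart (68 mm or more), each within 45 mm of its middle line in y
- light_tray_in (a point): centre of the inner floor (5 mm above the table) of the light wooden tray: fixed, open-topped, outside 330 x 100 x 32 mm (x, y, z), walls 5 mm. One tray stands close against each of the board's two 310 mm sides (its +y and -y sides), parallel to it, rim 18 mm below the board's top; which tray is on which side changes from run to run
- dark_tray_in (a point): centre of the inner floor (5 mm above the table) of the dark wooden tray: fixed, open-topped, outside 330 x 100 x 32 mm (x, y, z), walls 5 mm. One tray stands close against each of the board's two 310 mm sides (its +y and -y sides), parallel to it, rim 18 mm below the board's top; which tray is on which side changes from run to run
- scraper_center (a point): centre (half-way up, 50 mm above its underside) of the sweeping block, 0.2 kg, standing upright on the cork mat: a red foot with a black rubber sole, 36 mm thick along its x, 62 mm wide along its y, 40 mm tall, and on it a pale wooden handle bar 24 mm thick (x), 56 mm wide (y), from 40 to 100 mm above the underside. z up. It is the same turned by half a turn. Grip the handle across its 24 mm thickness; the 62 mm wide faces of the foot do the sweeping
- mat_center (a point): centre (half-way up, 2 mm above the table) of the round cork mat, fixed on the table, 130 mm in diameter, 4 mm thick: the place of the sweeping block. It lies on the left or on the right of the board
- light_a_center (a point): light (pale wood, dark pips) jumbo domino, a rigid flat tile 60 x 30 x 10 mm (along its x, y, z), 25 g, starting flat on the games board, at any yaw. This point is its centre
- dark_a_center (a point): dark (brown wood, white pips) jumbo domino, a rigid flat tile 60 x 30 x 10 mm (along its x, y, z), 25 g, starting flat on the games board, at any yaw. This point is its centre
- light_b_center (a point): light (pale wood, dark pips) jumbo domino, a rigid flat tile 60 x 30 x 10 mm (along its x, y, z), 25 g, starting flat on the games board, at any yaw. This point is its centre
- dark_b_center (a point): dark (brown wood, white pips) jumbo domino, a rigid flat tile 60 x 30 x 10 mm (along its x, y, z), 25 g, starting flat on the games board, at any yaw. This point is its centre
- mug_a: white mug, 84 mm across, 105 mm tall, handle to its +y; origin at the centre of its underside. Stands on the table on the side of the board away from the cork mat. Bystander
- mug_b: blue mug, 84 mm across, 105 mm tall, handle to its +y; origin at the centre of its underside. Stands on the table to the left of the board. Bystander
- jar: amber glass jar, 70 mm across, 90 mm tall; origin at the centre of its underside. Stands on the table to the right of the board. Bystander
- remote: black remote control, 45 x 160 x 18 mm (x, y, z), lying beyond the board; origin at the centre of its underside. Bystander
Not all that is in view belongs to the job. What is shaped like the part that bears scraper_center but purple or yellow is not meant. What is shaped like the part that bears dark_a_center but green is not meant.

How it is judged:
By the outcome, as a careful person would: the job done as asked, in the order asked, and still so for the second after the job is handed in, with the robot touching nothing.
It also fails if it takes over 64 s, if anything falls off the work surface, if the arm or the gripper's body presses on something with over 40 N, if the wrist force passes 120 N, or if a joint passes its speed limit or range.

### The arm

A 6-joint arm with a two-finger parallel gripper is mounted at the origin on the work surface. World frame = base frame: x ahead of the robot, y to its left, z up, the work surface at z = 0. Lengths are in m, angles in rad, forces in N, time in s.
With the tool pointing down it reaches from about 0.35 to 0.925 m from the base axis. Payload 6.4 kg.
Tool frame: the origin (TCP) lies on the centre line of the jaws, within the pads' length; the fingertips stand 14 mm ahead of it and the grasp point (between the pads) lies 5 mm behind it; z points along the fingers, x is the direction in which the jaws open and shut, and the axes are right-handed (so a half turn about z gives the same grasp; the last joint's range is limited). The gripper opens to 85 mm and grips with 20 to 120 N. Pads are 22 mm wide; open, the fingers measure 114 mm over their backs; the gripper's body (76 mm by 85 mm) begins 54 mm behind the grasp point. The pads swing forward as they close: fully open they stand 13 mm farther back than shut.
Start: joints at [-1.298, 0.245, 1.558, -0, 1.339, -0.174], TCP at [0.281, -0.586, 0.22] pointing down, gripper open.
Joint ranges: [-3.13, 3.13], [-1.02, 2.26], [0.13, 2.54], [-0.95, 4.09], [0.21, 2.88], [-2.74, 2.74]. Speed limits (rad/s): [2.57, 2.57, 3.14, 3.14, 3.14, 3.14].

### API

Orientations are given as a unit quaternion [w, x, y, z].
In Python, from plant import arm gives the robot as it stands.
- The arm moves only by the shell command python3 -m pendant 'ROWS' [OPENING] [FORCE]. ROWS is JSON, one flat list of numbers, 6 for each row, row after row: the shift along the tool's x, y, z in mm, then the turn, a rotation vector about the tool's x, y, z in degrees. A call has 1 to 20 rows; each row is the pose to reach, as a shift and turn from the pose commanded when the call began, along the tool's axes at that moment; what a row does not reach only later rows make up. A row lasts 1/12 s, in which the tool goes at most 41.7 mm and 7.16 degrees, less where a joint would pass 70% of its speed; a pose out of reach is approached as far as the arm can. A call with a gripper value outside its range is refused whole. OPENING is the closure, from 0 (fully open) to 1 (shut), set as the call begins (- or left out, the last holds). The fingers move at their own pace and stop on an object; FORCE is the grip in N (left out, the last holds). Time passes only in rows, so rows that repeat a pose let the fingers close. It gives the time, the measured TCP pose, the force and the opening at its end, in the units of the state.
- arm.observe(): the state, without advancing time (a new reading comes with each control period).
- arm.read_camera(name): name is "side" or "top"; returns a dict with "frame" (480x640x3 uint8, red, green, blue), "mtx" (3x3 intrinsics, pixels), "camera_from_world" (4x4, takes a point from world to camera coordinates). Camera axes: x right, y up, looking along -z (the intrinsics and any distortion apply to the point x, -y, -z); pixel columns grow to the right and rows downward; lengths in m; the calibration is good to about 2 mm. A picture is of the moment at which its call begins. There is no depth.
- arm.sign_off(): hands the job in, once; it reports no verdict.
The state is a dict: "clock": time; "q": joint angles; "dq": joint speeds; "joint_efforts": joint torques, N m; "tcp_pos": TCP position; "tool_rot": TCP orientation; "ft_force": force on the tool from outside, world axes, zero at the start; "moment": the same for the moment, N m; "finger_gap": finger opening in m.
Only numpy, scipy, OpenCV 4.12 (cv2) and the standard library are available. Lean on these libraries where they do the work, as an engineer would, in place of code of your own. Each camera call takes 0.05 s, during which the arm holds its last target.

## Working session

There is one attempt and no reset: what is moved stays moved. The work goes in short steps, Python scripts to look and compute and a shell command to move; the robot and the scene stay as the last step left them, time stands still between calls to the robot, and variables do not carry over. Pictures are saved under pics/ and viewed, and the job is handed in when it is done.

```bash
mkdir -p pics; ls; python3 - <<'E'
from plant import arm
import cv2
s=arm.observe(); print({k:s[k] for k in('clock','tcp_pos','tool_rot','finger_gap')})
for n in('top','side'):
    c=arm.read_camera(n); cv2.imwrite(f'pics/{n}0.png',c['frame'][:,:,::-1]); print(n,c['mtx'],c['camera_from_world'],c.keys())
E
```

```text
pics
{'clock': 0.0, 'tcp_pos': array([ 0.28071581, -0.58562879,  0.21887892]), 'tool_rot': array([-6.38949382e-04,  8.46207919e-01, -5.32851996e-01, -7.06288307e-04]), 'finger_gap': 0.08523535648020837}
top [[558.91328999   0.         320.96817908]
 [  0.         558.91328999 232.72226254]
 [  0.           0.           1.        ]] [[-0.01409943 -0.9998951  -0.00331518  0.0481723 ]
 [ 0.99824351 -0.01426678  0.05750087 -0.58567409]
 [-0.05754213 -0.00249862  0.99833995 -1.18782722]
 [ 0.          0.          0.          1.        ]] dict_keys(['frame', 'mtx', 'camera_from_world'])
side [[570.21166306   0.         309.56041588]
 [  0.         570.21166306 238.76631495]
 [  0.           0.           1.        ]] [[-0.73436101 -0.67865867  0.01167528  0.44682064]
 [ 0.47512617 -0.50168699  0.72288677 -0.3181165 ]
 [-0.48473604  0.53640709  0.69086786 -1.0268412 ]
 [ 0.          0.          0.          1.        ]] dict_keys(['frame', 'mtx', 'camera_from_world'])
```

View pics/top0.png

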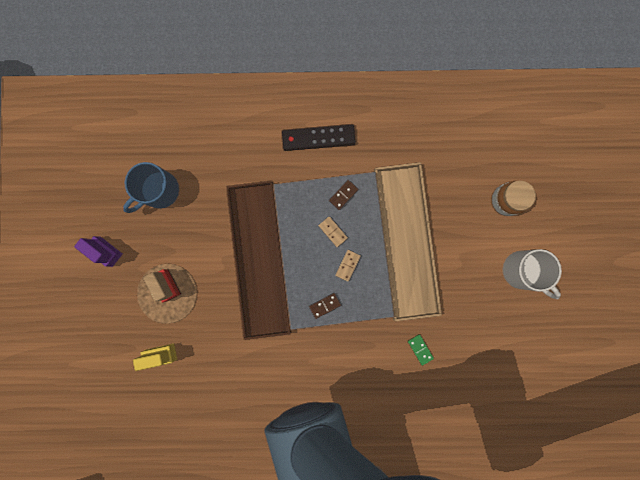

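View pics/side0.png

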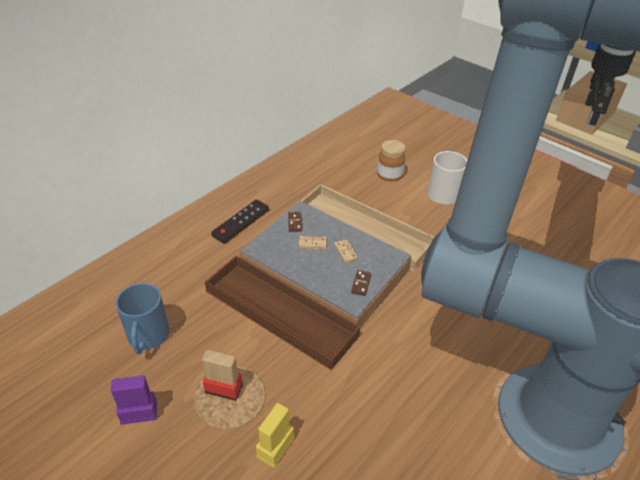

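Top view: the dark tray is on the left (+y, ~(260,260)) and the light tray on the right (-y, ~(408,242)). Dominoes are dark at (344,194) and (325,305), light at (333,231) and (348,265).

Could be taken for the block: red/pale one at (162,287) on the cork mat, purple at (98,250), yellow at (154,358). Could be taken for a dark domino: the green tile at (420,349). I choose the red-footed one.

```bash
cat > h.py <<'E'
import numpy as np, cv2
def ray(c,u,v):
    T=c['camera_from_world'];K=c['mtx'];R=T[:3,:3];t=T[:3,3]
    d=np.array([(u-K[0,2])/K[0,0],-(v-K[1,2])/K[1,1],-1.]);return -R.T@t,R.T@d
def pl(c,u,v,z):
    o,d=ray(c,u,v);return o+d*(z-o[2])/d[2]
def pix(c,p):
    T=c['camera_from_world'];q=T[:3,:3]@np.array(p)+T[:3,3];K=c['mtx']
    return np.array([K[0,0]*q[0]/-q[2]+K[0,2],K[1,1]*-q[1]/-q[2]+K[1,2]])
def rect(c,mask,z,n=1,amin=30):
    cs,_=cv2.findContours(mask.astype(np.uint8),cv2.RETR_EXTERNAL,cv2.CHAIN_APPROX_NONE)
    out=[]
    for k in sorted(cs,key=cv2.contourArea,reverse=True)[:n]:
        if cv2.contourArea(k)<amin: continue
        k=cv2.convexHull(k)
        P=np.array([pl(c,u,v,z)[:2] for u,v in k[:,0].astype(float)],np.float32)*1000
        (ctr,(w,h),a)=cv2.minAreaRect(P)
        if w<h: w,h,a=h,w,a+90
        out.append((np.round(ctr,1),round(w,1),round(h,1),round((a+90)%180-90,1),cv2.boundingRect(k)))
    return out
E
python3 - <<'E'
from plant import arm
from h import *
for n in('top','side'):
    c=arm.read_camera(n); f=c['frame']; hsv=cv2.cvtColor(f,cv2.COLOR_RGB2HSV)
    H,S,V=[hsv[...,i].astype(int) for i in range(3)]
    b=f[:,:,::-1]
    if n=='top':
        print(hsv[240,300],hsv[265,345],hsv[290,160],hsv[287,175],hsv[300,150],hsv[200,340],hsv[300,320],hsv[250,250],hsv[240,410])
        a=cv2.resize(b[255:330,120:215],None,fx=6,fy=6,interpolation=cv2.INTER_CUBIC);cv2.imwrite('pics/crop_blk_top.png',a)
        a=cv2.resize(b[155:345,220:450],None,fx=3.2,fy=3.1,interpolation=cv2.INTER_CUBIC);cv2.imwrite('pics/crop_board.png',a)
        g=(S<75)&(V>60)&(V<160); m=np.zeros_like(g);m[160:340,225:445]=g[160:340,225:445]
        print('board',rect(c,m,.05))
        hull=np.zeros(m.shape,np.uint8)
        k=max(cv2.findContours(m.astype(np.uint8),0,1)[0],key=cv2.contourArea); cv2.drawContours(hull,[cv2.convexHull(k)],-1,1,-1)
        hull=cv2.erode(hull,np.ones((5,5)))
        L=(hull>0)&(S>75)&(V>140); D=(hull>0)&(((S>75)&(V<=140))|(V<55))
        D=cv2.morphologyEx(D.astype(np.uint8),cv2.MORPH_OPEN,np.ones((3,3)))
        for nm,mm in(('L',L),('D',D)): 
            for r in rect(c,mm,.06,5): print(nm,r)
    else:
        a=cv2.resize(b[340:435,180:280],None,fx=6,fy=6,interpolation=cv2.INTER_CUBIC);cv2.imwrite('pics/crop_blk_side.png',a)
E
```

```text
[90  5 99] [ 15 102 173] [ 17 106 166] [  4 181  83] [ 15 112 155] [  9 103  87] [ 3 75 78] [ 11 122  71] [ 16 104 167]
board [(array([548.1,  15.5]), 306.8, 217.6, 6.2, (273, 172, 121, 158))]
L (array([515.7, -14.1]), 59.3, 29.6, -27.5, (336, 250, 24, 31))
L (array([586.4,  15.9]), 59.5, 28.9, 39.7, (318, 217, 29, 30))
D (array([673.9, -18.5]), 28.1, 26.7, 44.3, (340, 182, 17, 16))
D (array([439.7,  20.3]), 29.4, 26.8, 25.8, (324, 296, 16, 15))
D (array([426.2,  48.5]), 27.5, 26.8, 25.6, (310, 303, 16, 13))
D (array([650.6,   3.3]), 33.4, 23.1, 89.2, (330, 195, 17, 12))
```

```bash
cd pics; python3 -c "
import cv2,numpy as np
a=cv2.imread('crop_blk_top.png');b=cv2.imread('crop_blk_side.png')
a=cv2.resize(a,(400,int(a.shape[0]*400/a.shape[1])));b=cv2.resize(b,(400,380));o=np.zeros((400,800,3),np.uint8);o[:a.shape[0],:400]=a;o[:380,400:]=b;cv2.imwrite('blk.png',o)"
```

```text
(no output)
```

View pics/blk.png

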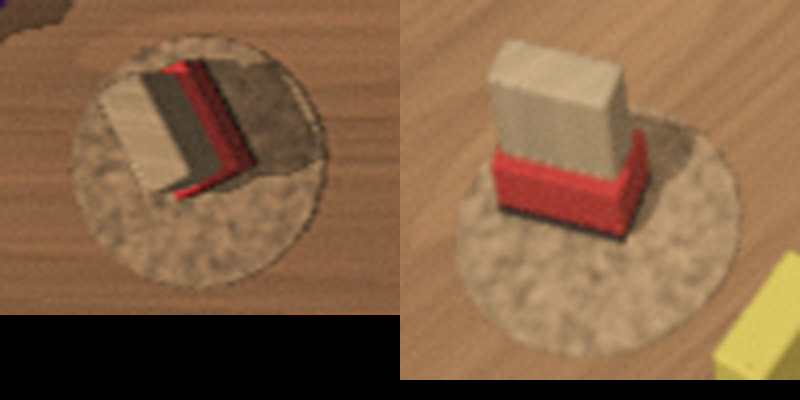

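View pics/crop_board.png

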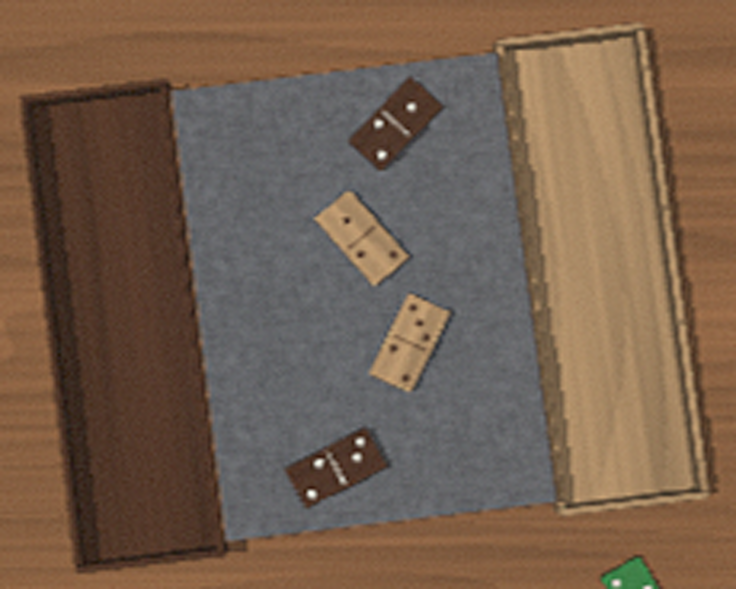

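```bash
python3 - <<'E'
from plant import arm
from h import *
c=arm.read_camera('top'); f=c['frame']; hsv=cv2.cvtColor(f,cv2.COLOR_RGB2HSV)
H,S,V=[hsv[...,i].astype(int) for i in range(3)]
D=(((S>55)&(V<=120))|(V<60)|(V>190)).astype(np.uint8)
for (x,y,w,h) in((322,172,44,44),(302,282,46,42)):
    m=np.zeros_like(D);m[y:y+h,x:x+w]=D[y:y+h,x:x+w]
    m=cv2.morphologyEx(m,cv2.MORPH_CLOSE,np.ones((5,5)))
    print('D',rect(c,m,.06,2))
q=np.array([(97,95),(137,73),(190,178),(150,193)])/4.21+[120,255]
for z in(.104,): 
    P=np.array([pl(c,*p,z)[:2] for p in q])*1000
    print(P.round(1),P.mean(0),[np.linalg.norm(P[i]-P[(i+1)%4]).round(1) for i in range(4)],[np.degrees(np.arctan2(*(P[(i+1)%4]-P[i])[::-1])).round(1) for i in range(4)])
# mat ellipse extents from crop: left 72,right 327, top 35,bottom 288
print('mat',pl(c,120+199.5/4.21,255+161/4.21,.004)*1000, 255/4.21,253/4.21)
print([pl(c,*p,.004)[:2]*1000 for p in((120+72/4.21,255+161/4.21),(120+327/4.21,255+161/4.21))])
# trays
for nm,q in(('dark',[(23,97),(167,80),(224,550),(78,570)]),('light',[(498,43),(650,26),(712,492),(560,512)])):
    P=np.array([pl(c,220+x/3.2,155+y/3.1,.032)[:2]*1000 for x,y in q]);print(nm,P.round(),P.mean(0))
c2=arm.read_camera('side');f2=c2['frame']
# side check: red foot corners / handle top
q=np.array([(497,42),(623,65),(618,110),(490,80)],float)  # top face approx
q=(q-[400,0])/4.0+[180,340]
o=[pl(c2,*p,.104)[:2]*1000 for p in q];print(np.round(o,1),np.mean(o,0))
# bystanders top heights
for nm,u,v,z in(('mugb',146,185,.105),('yellow',154,358,.1),('jar',518,196,.09),('muga',540,272,.105),('remote',319,137,.018),('purple',92,246,.1)): print(nm,(pl(c,u,v,z)*1000).round())
E
```

```text
D [(array([663.4,  -7.9]), 60.0, 29.6, -43.8, (329, 180, 29, 30))]
D [(array([433.9,  33.3]), 60.8, 30.4, -64.0, (309, 293, 33, 26))]
[[496.9 395.4]
 [507.  376.5]
 [457.2 351.2]
 [450.4 370.1]] [477.8450783  373.29708212] [np.float64(21.5), np.float64(55.8), np.float64(20.1), np.float64(52.9)] [np.float64(-61.8), np.float64(-153.2), np.float64(109.8), np.float64(28.5)]
mat [460.43875714 374.54371388   4.        ] 60.57007125890736 60.09501187648456
[array([461.35419059, 440.24207868]), array([459.52365131, 308.86886231])]
dark [[688. 239.]
 [698. 143.]
 [376. 108.]
 [364. 204.]] [531.44509663 173.51788956]
light [[ 721.  -79.]
 [ 731. -181.]
 [ 411. -214.]
 [ 399. -114.]] [ 565.25659388 -147.02174007]
[[505.9 383.4]
 [457.  353.8]
 [441.6 370.6]
 [492.9 398.1]] [474.35748152 376.45959235]
mugb [682. 390. 105.]
yellow [337. 374. 100.]
jar [ 651. -361.   90.]
muga [ 497. -394.  105.]
remote [795.  41.  18.]
purple [561. 499. 100.]
```

The crops confirm it: pale handle, red foot, black sole, on the mat at about (476,375). The measured handle is 54x21 mm against 56x24 given, and the dominoes measure 60x30, so the calibration is consistent. Next is the helper for the shifts.

```bash
cat >> h.py <<'E'
from scipy.spatial.transform import Rotation as Ro
BC=np.array([548.1,14.5]); BY=np.radians(6.2)
ex=np.array([np.cos(BY),np.sin(BY)]); ey=np.array([-ex[1],ex[0]])
def b2w(x,y): return BC+x*ex+y*ey
def w2b(p): p=np.array(p[:2])-BC; return np.array([p@ex,p@ey])
def go(s,pts):
    """pts: (x,y,z mm, yaw deg of tool x); prints shift/turn rows from measured pose"""
    w,x,y,z=s['tool_rot'];R=Ro.from_quat([x,y,z,w]);p=s['tcp_pos']*1000
    X=R.as_matrix()[:,0];print('now',p.round(1),'yaw',np.degrees(np.arctan2(X[1],X[0])).round(2),'brd',w2b(p).round(1))
    for q in pts:
        a=np.radians(q[3]);x=np.array([np.cos(a),np.sin(a),0]);z=np.array([0,0,-1.]);T=np.stack([x,np.cross(z,x),z],1)
        print(q,'->',R.inv().apply(np.array(q[:3])-p).round(1),np.degrees((R.inv()*Ro.from_matrix(T)).as_rotvec()).round(2))
E
python3 - <<'E'
from plant import arm
from h import *
for n,p,a in(('dA',(663.4,-7.9),-43.8),('LA',(586.4,15.9),39.7),('LB',(515.7,-14.1),-27.5),('dB',(433.9,33.3),-64)):
    t=np.radians(a)-BY; print(n,w2b(p).round(1),'half ext x,y',np.round([30*abs(np.cos(t))+15*abs(np.sin(t)),30*abs(np.sin(t))+15*abs(np.cos(t))],1))
s=arm.observe();print(s['clock'])
go(s,[(476,375,200,-61.5),(476,375,130,-61.5)])
E
```

```text
dA [112.2 -34.7] half ext x,y [30.8 32.6]
LA [38.2 -2.7] half ext x,y [33.3 29.1]
LB [-35.3 -24.9] half ext x,y [33.3 29.1]
dB [-111.5   31. ] half ext x,y [24.3 33.3]
0.3
now [ 280.8 -586.   219.6] yaw -64.4 brd [-330.6 -568.1]
(476, 375, 200, -61.5) -> [-782.3 -591.3   20.2] [-0.01  0.03 -2.9 ]
(476, 375, 130, -61.5) -> [-782.3 -591.2   90.2] [-0.01  0.03 -2.9 ]
```

```bash
python3 -m pendant '[-40,-30,0,0,0,0, -80,-60,0,0,0,0, -782,-591,0,0,0,-3, -782,-591,0,0,0,-3, -782,-591,0,0,0,-3, -782,-591,0,0,0,-3, -782,-591,0,0,0,-3, -782,-591,0,0,0,-3, -782,-591,0,0,0,-3, -782,-591,0,0,0,-3, -782,-591,0,0,0,-3, -782,-591,0,0,0,-3, -782,-591,0,0,0,-3, -782,-591,0,0,0,-3, -782,-591,0,0,0,-3, -782,-591,0,0,0,-3, -782,-591,0,0,0,-3, -782,-591,0,0,0,-3, -782,-591,0,0,0,-3, -782,-591,0,0,0,-3]' 0; python3 - <<'E'
from plant import arm
from h import *
go(arm.observe(),[(476,375,200,-61.5),(476,375,130,-61.5)])
E
```

```text
clock: 1.97
tcp_pos: [0.4466, 0.2329, 0.2202]
tool_rot: [-0.0, 0.86, -0.51, 0.0]
ft_force: [1.2, 0.1, 0.7]
finger_gap: 0.0856
now [446.6 232.9 220.2] yaw -61.36 brd [-77.4 228.1]
(476, 375, 200, -61.5) -> [-110.6  -93.9   20.2] [-0.04 -0.02  0.14]
(476, 375, 130, -61.5) -> [-110.7  -93.9   90.2] [-0.04 -0.02  0.14]
```

```bash
python3 -m pendant '[-40,-34,0,0,0,0, -80,-68,0,0,0,0, -105,-89,0,0,0,0, -105,-89,20,0,0,0, -105,-89,40,0,0,0, -105,-89,40,0,0,0, -105,-89,40,0,0,0]'; python3 - <<'E'
from plant import arm
from h import *
s=arm.observe();go(s,[(476,375,130,-61.5),(476,375,69,-61.5)])
for n in('top','side'):
    c=arm.read_camera(n);b=c['frame'][:,:,::-1];x,y=((90,220) if n=='top' else (150,290))
    cv2.imwrite(f'pics/pre_{n}.png',cv2.resize(b[y:y+150,x:x+150],None,fx=4,fy=4))
    o=s['tcp_pos']*1000; print(n,pix(c,[.476,.375,.104])-[x,y])
E
cd pics; python3 -c "
import cv2,numpy as np
cv2.imwrite('pre.png',cv2.resize(np.hstack([cv2.imread('pre_top.png'),cv2.imread('pre_side.png')]),(800,400)))"
```

```text
clock: 2.55
tcp_pos: [0.4736, 0.3649, 0.1787]
tool_rot: [0.001, 0.86, -0.51, -0.001]
ft_force: [-1.0, -0.2, 1.4]
finger_gap: 0.0856
now [473.6 364.9 178.7] yaw -61.39 brd [-36.2 356.4]
(476, 375, 130, -61.5) -> [-7.7 -7.1 48.7] [0.19 0.   0.11]
(476, 375, 69, -61.5) -> [ -7.7  -7.3 109.7] [0.19 0.   0.11]
top [63.22063209 67.93397112]
side [69.20317432 67.43852373]
```

View pics/pre.png

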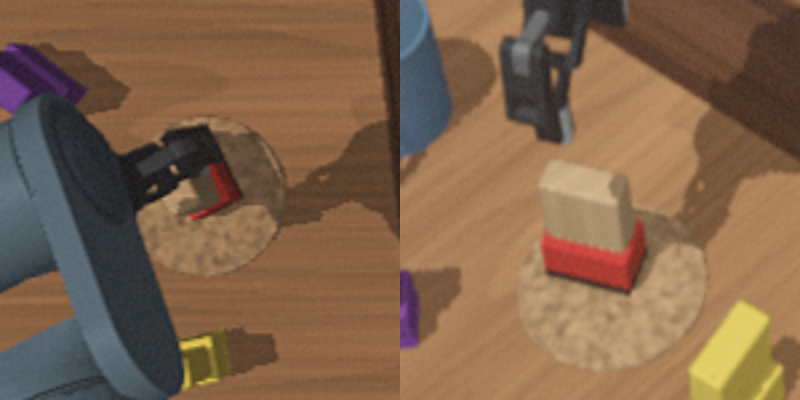

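The red block stands where predicted: the side view puts the handle top at about (587,180) in the picture against (584,180) expected. Now I'll descend and grip.

```bash
python3 -m pendant '[-8,-7,10,0,0,0, -8,-7,25,0,0,0, -8,-7,45,0,0,0, -8,-7,65,0,0,0, -8,-7,85,0,0,0, -8,-7,100,0,0,0, -8,-7,108,0,0,0, -8,-7,109,0,0,0, -8,-7,109,0,0,0, -8,-7,109,0,0,0]'; python3 - <<'E'
from plant import arm
from h import *
s=arm.observe();go(s,[(476,375,69,-61.5)])
c=arm.read_camera('side');b=c['frame'][:,:,::-1]
cv2.imwrite(f'pics/pre2.png',cv2.resize(b[290:440,150:300],None,fx=4,fy=4))
E
```

```text
clock: 3.48
tcp_pos: [0.4781, 0.376, 0.0729]
tool_rot: [-0.001, 0.86, -0.511, 0.001]
ft_force: [0.2, 0.6, 0.3]
finger_gap: 0.0847
now [478.1 376.   72.9] yaw -61.42 brd [-30.6 367. ]
(476, 375, 69, -61.5) -> [-0.1  2.3  3.9] [-0.17 -0.    0.08]
```

View pics/pre2.png

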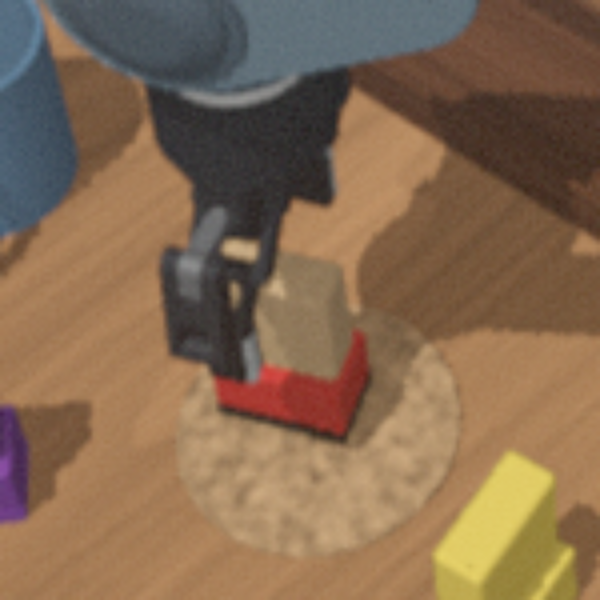

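```bash
python3 - <<'E'
from plant import arm
from h import *
s=arm.observe();c=arm.read_camera('side')
w,x,y,z=s['tool_rot'];R=Ro.from_quat([x,y,z,w]).as_matrix();p=s['tcp_pos']
b=cv2.resize(c['frame'][290:440,150:300],None,fx=4,fy=4)[:,:,::-1].copy()
def d(P,col):
    u=(pix(c,P)-[150,290])*4;cv2.circle(b,tuple(int(k) for k in u),4,col,-1);print(col,u.round())
d(p,(0,255,0))
for a in(-.0425,.0425):
  for yy in(-.011,.011): d(p+R@[a,yy,.001],(255,0,255))
t=np.radians(28.5);u=np.array([np.cos(t),np.sin(t),0]);v=np.array([u[1],-u[0],0]);C=np.array([.476,.375,0])
for i in(-1,1):
  for j in(-1,1):
    d(C+u*.031*i+v*.018*j+[0,0,.044],(255,255,0)); d(C+u*.028*i+v*.012*j+[0,0,.104],(0,255,255))
cv2.imwrite('pics/pre3.png',b)
E
```

```text
(0, 255, 0) [279. 309.]
(255, 0, 255) [220. 387.]
(255, 0, 255) [268. 398.]
(255, 0, 255) [289. 228.]
(255, 0, 255) [335. 239.]
(255, 255, 0) [342. 396.]
(0, 255, 255) [329. 307.]
(255, 255, 0) [368. 329.]
(0, 255, 255) [348. 261.]
(255, 255, 0) [210. 366.]
(0, 255, 255) [205. 279.]
(255, 255, 0) [240. 299.]
(0, 255, 255) [226. 234.]
```

View pics/pre3.png

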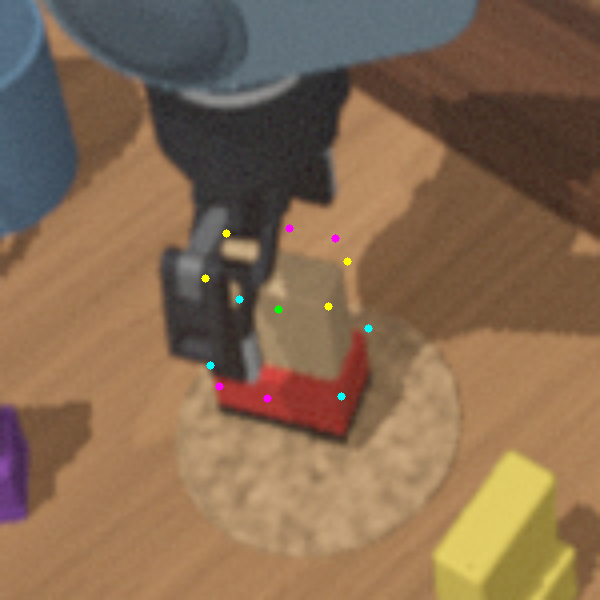

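The block's outline matches the model. I'll nudge 4 mm along the handle, go 4 mm lower, and close.

```bash
python3 -m pendant '[0,4,3,0,0,0, 0,4,3,0,0,0, 0,4,3,0,0,0]' && python3 -m pendant '[0,0,0,0,0,0, 0,0,0,0,0,0, 0,0,0,0,0,0, 0,0,0,0,0,0, 0,0,0,0,0,0, 0,0,0,0,0,0, 0,0,0,0,0,0, 0,0,0,0,0,0, 0,0,0,0,0,0, 0,0,0,0,0,0]' 1 80; python3 - <<'E'
from plant import arm
from h import *
s=arm.observe();go(s,[(476,375,69,-61.5)])
c=arm.read_camera('side');b=c['frame'][:,:,::-1]
cv2.imwrite(f'pics/grip.png',cv2.resize(b[290:440,150:300],None,fx=4,fy=4))
E
```

```text
clock: 3.83
tcp_pos: [0.473, 0.3736, 0.068]
tool_rot: [0.0, 0.86, -0.511, -0.0]
ft_force: [-0.8, 0.0, 0.2]
finger_gap: 0.0856
clock: 4.67
tcp_pos: [0.4736, 0.3737, 0.0682]
tool_rot: [-0.0, 0.86, -0.511, 0.0]
ft_force: [0.5, 0.0, 2.1]
finger_gap: 0.0227
now [473.6 373.7  68.2] yaw -61.4 brd [-35.3 365.2]
(476, 375, 69, -61.5) -> [ 0.  -2.7 -0.8] [-0.03 -0.01  0.1 ]
```

View pics/grip.png

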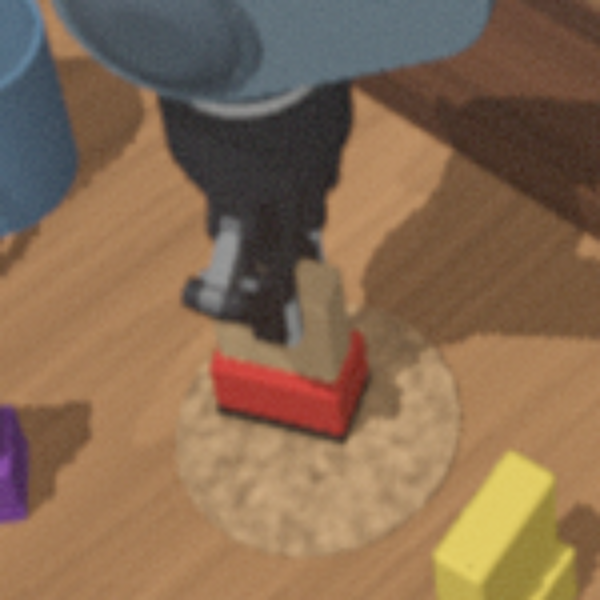

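Gripped: gap 22.7 mm on the 24 mm handle. The sole is 64.2 mm below the TCP. Lifting and moving toward the first light domino (LB).

```bash
python3 -m pendant '[0,0,10,0,0,0, 0,0,-15,0,0,0, 0,0,-35,0,0,0, 0,0,-60,0,0,0, 0,0,-80,0,0,0, 0,0,-95,0,0,0, 0,0,-95,0,0,0, 0,0,-95,0,0,0]' >/dev/null; python3 - <<'E'
from plant import arm
from h import *
s=arm.observe();print(s['clock'],s['ft_force'],s['finger_gap'])
go(s,[(*b2w(-37,55),165,-83.8)])
E
```

```text
5.3833 [-0.02802752  0.51177615 -2.30520446] 0.02224663974645032
now [473.3 373.8 162.8] yaw -61.4 brd [-35.6 365.3]
(np.float64(505.3764497691931), np.float64(65.1823268573545), 165, -83.8) -> [286.3 119.6  -2.3] [-2.00e-02  2.00e-02  2.24e+01]
```

I made a slip there: the first row said +10, which is down, so the block may have been pressed against the mat and slid in the grip. I'll check its offset from the tool before going on.

```bash
python3 - <<'E'
from plant import arm
from h import *
s=arm.observe();c=arm.read_camera('side')
w,x,y,z=s['tool_rot'];R=Ro.from_quat([x,y,z,w]).as_matrix();p=s['tcp_pos']
u0=pix(c,p);x0,y0=int(u0[0])-75,max(0,int(u0[1])-55);print(x0,y0)
f=c['frame'];hsv=cv2.cvtColor(f,cv2.COLOR_RGB2HSV)
b=cv2.resize(f[y0:y0+150,x0:x0+150],None,fx=4,fy=4)[:,:,::-1].copy()
def d(P,col):
    u=(pix(c,P)-[x0,y0])*4;cv2.circle(b,tuple(int(k) for k in u),3,col,-1);return u
for off in(0,):
 for i in(-31,31):
  for j in(-18,18):
    for zz in(64.2,24.2): print(i,j,zz,d(p+R@(np.array([j,i-2.7,zz])/1000),(0,255,0)).round())
cv2.imwrite('pics/lift.png',b)
E
```

```text
142 282
-31 -18 64.2 [227. 328.]
-31 -18 24.2 [216. 274.]
-31 18 64.2 [259. 261.]
-31 18 24.2 [248. 206.]
31 -18 64.2 [364. 360.]
31 -18 24.2 [356. 305.]
31 18 64.2 [392. 291.]
31 18 24.2 [385. 236.]
```

View pics/lift.png

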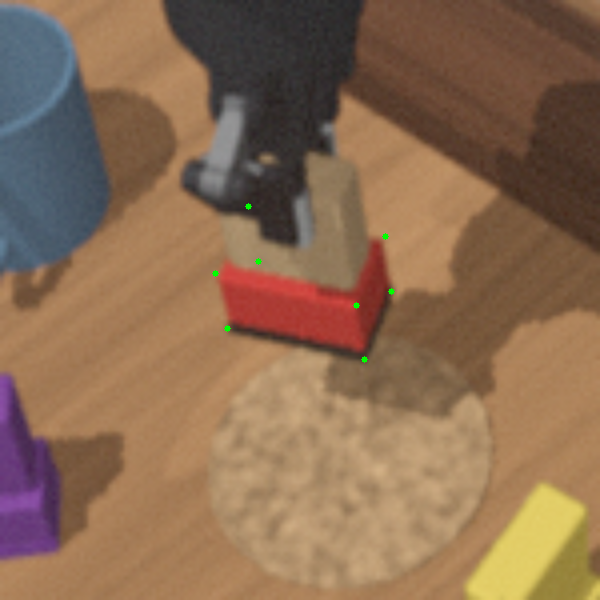

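```bash
python3 - <<'E'
from plant import arm
from h import *
s=arm.observe();c=arm.read_camera('side')
w,x,y,z=s['tool_rot'];R=Ro.from_quat([x,y,z,w]).as_matrix();p=s['tcp_pos']
f=c['frame'].astype(int);x0=142;y0=282
# red mask lower boundary per column on front face, black sole lower boundary
red=(f[...,0]>110)&(f[...,1]<80)
ys,xs=np.nonzero(red[y0:y0+150,x0:x0+150]);print('red bbox',xs.min()*4,xs.max()*4,ys.min()*4,ys.max()*4)
pts=[]
for col in range(x0+60,x0+90):
    r=np.nonzero(red[y0:y0+150,col])[0]
    if len(r): pts.append((col,r.max()+1+y0))
pts=np.array(pts);k=np.polyfit(pts[:,0],pts[:,1],1);print('red lower edge slope',k, np.abs(np.polyval(k,pts[:,0])-pts[:,1]).max())
a=pix(c,p+R@(np.array([-18,-33.7,64.2])/1000));b=pix(c,p+R@(np.array([-18,28.3,64.2])/1000));print('pred bottom slope',(b-a)[1]/(b-a)[0],a,b)
print('fit at x',np.polyval(k,a[0]),np.polyval(k,b[0]))
bb=cv2.resize(c['frame'][y0+45:y0+95,x0+45:x0+110],None,fx=12,fy=12,interpolation=cv2.INTER_CUBIC)[:,:,::-1];cv2.imwrite('pics/lift2.png',bb)
E
```

```text
red bbox 0 592 0 552
red lower edge slope [2.14460512e-01 3.20502633e+02] 0.5417871709307178
pred bottom slope 0.227359573354947 [199.51134349 364.68191962] [233.62525018 372.43804289]
fit at x 363.28993736447717 370.6060232500742
```

View pics/lift2.png

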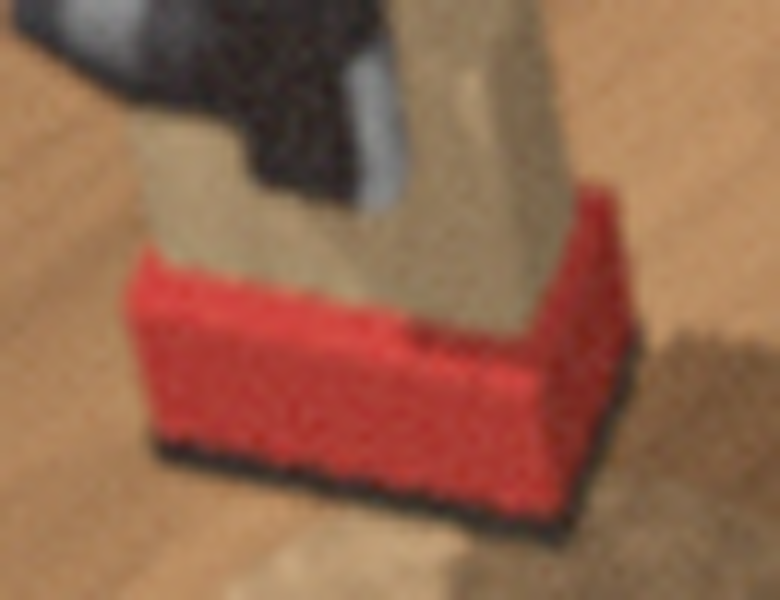

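The sole corners are within 1 px of the prediction: left (200.3,364.9) against (199.5,364.7), right (234.5,372.0) against (233.6,372.4). So there is no meaningful slip and at most about 1° of tilt. On to LB.

```bash
python3 -m pendant '[30,12,0,0,0,3, 62,26,0,0,0,7, 98,41,0,0,0,11, 134,56,0,0,0,15, 170,71,0,0,0,18, 206,86,0,0,0,21, 242,101,0,0,0,22.4, 270,113,0,0,0,22.4, 286,120,0,0,0,22.4, 286,120,0,0,0,22.4, 286,120,0,0,0,22.4]' >/dev/null; python3 - <<'E'
from plant import arm
from h import *
s=arm.observe();print(s['clock'],s['ft_force'],s['finger_gap'])
go(s,[(*b2w(-37,50),116.5,-83.8),(*b2w(-37,-107),116.5,-83.8)])
E
```

```text
6.4 [-0.09330342 -0.0687967  -1.45891372] 0.022749201842733362
now [504.   64.7 161.4] yaw -83.92 brd [-38.4  54.6]
(np.float64(505.9164465477232), np.float64(60.21157203749292), 116.5, -83.8) -> [ 4.7 -1.5 44.9] [ 0.16  0.06 -0.12]
(np.float64(522.8723453935688), np.float64(-95.87012930616059), 116.5, -83.8) -> [161.7  -1.9  44.7] [ 0.16  0.06 -0.12]
```

```bash
python3 -m pendant '[5,-1,15,0,0,0, 5,-1,30,0,0,0, 5,-1,40,0,0,0, 5,-1,44,0,0,0, 5,-1,44,0,0,0, 5,-1,44,0,0,0]' >/dev/null; python3 - <<'E'
from plant import arm
from h import *
s=arm.observe();print(s['clock'],s['ft_force'],s['finger_gap'])
go(s,[(*b2w(-37,-107),116.5,-83.8)])
for n in('top','side'):
    c=arm.read_camera(n);b=c['frame'][:,:,::-1];x,y=((210,140) if n=='top' else (200,150))
    cv2.imwrite(f'pics/sw_{n}.png',cv2.resize(b[y:y+210,x:x+250],(400,336)))
cv2.imwrite('pics/sw1.png',np.hstack([cv2.imread('pics/sw_top.png'),cv2.imread('pics/sw_side.png')]))
E
```

```text
6.9 [ 0.24703188  0.55205971 -1.81486013] 0.02237698596338189
now [506.4  60.9 119. ] yaw -83.74 brd [-36.5  50.7]
(np.float64(522.8723453935688), np.float64(-95.87012930616059), 116.5, -83.8) -> [157.7   0.7   2.4] [0.02 0.01 0.06]
```

View pics/sw1.png

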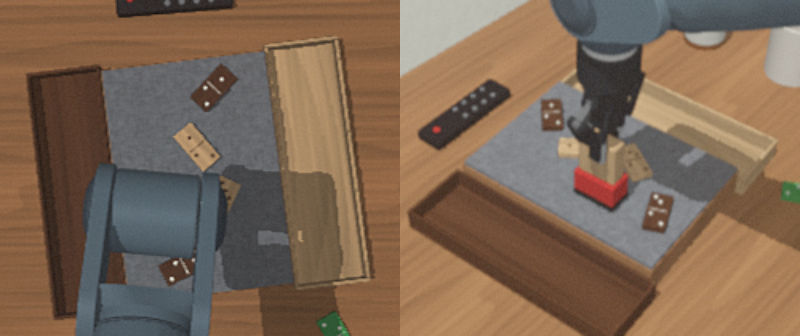

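The block is down on the board at about (600,185) in the side view, behind LB and clear of the others. Sweeping toward the light tray.

```bash
python3 -m pendant '[8,0,2,0,0,0, 18,0,2,0,0,0, 28,0,2,0,0,0, 38,0,2,0,0,0, 48,0,2,0,0,0, 58,0,2,0,0,0, 68,0,2,0,0,0, 78,0,2,0,0,0, 88,0,2,0,0,0, 98,0,2,0,0,0, 108,0,2,0,0,0, 118,0,2,0,0,0, 128,0,2,0,0,0, 138,0,2,0,0,0, 148,0,2,0,0,0, 158,0,2,0,0,0, 160,0,2,0,0,0, 160,0,2,0,0,0]'; python3 - <<'E'
from plant import arm
from h import *
s=arm.observe();print(s['clock'],s['ft_force'],s['finger_gap'])
go(s,[(*b2w(-37,-107),116.5,-83.8),(*b2w(36.5,-100),165,-83.8),(*b2w(36.5,62),165,-83.8)])
for n in('top','side'):
    c=arm.read_camera(n);b=c['frame'][:,:,::-1];x,y=((210,140) if n=='top' else (220,150))
    cv2.imwrite(f'pics/sw_{n}.png',cv2.resize(b[y:y+210,x:x+250],(400,336)))
cv2.imwrite('pics/sw2.png',np.hstack([cv2.imread('pics/sw_top.png'),cv2.imread('pics/sw_side.png')]))
E
```

```text
clock: 8.5
tcp_pos: [0.5238, -0.0995, 0.117]
tool_rot: [-0.0, 0.744, -0.668, -0.0]
ft_force: [0.6, 0.2, -1.5]
finger_gap: 0.0223
8.5 [ 0.60017072  0.20161323 -1.50606928] 0.02233481282588514
now [523.8 -99.5 117. ] yaw -83.87 brd [ -36.5 -110.8]
(np.float64(522.8723453935688), np.float64(-95.87012930616059), 116.5, -83.8) -> [-3.8  0.5  0.5] [-0.    0.   -0.07]
(np.float64(595.1864457555919), np.float64(-80.97311991396171), 165, -83.8) -> [-10.8 -72.9 -48. ] [-0.    0.   -0.07]
(np.float64(577.6905501312161), np.float64(80.07933624955339), 165, -83.8) -> [-172.8  -72.8  -48. ] [-0.    0.   -0.07]
```

View pics/sw2.png

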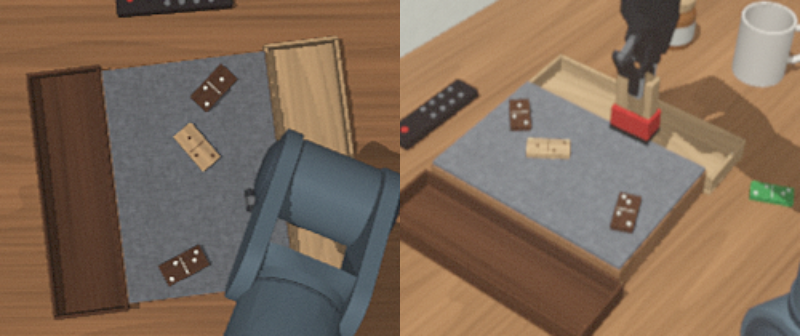

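LB is gone from the board and the other three are untouched. Now LA: lift, traverse, lower.

```bash
python3 -m pendant '[0,0,-15,0,0,0, 0,0,-35,0,0,0, 0,0,-48,0,0,0, -30,-13,-48,0,0,0, -66,-28,-48,0,0,0, -102,-43,-48,0,0,0, -138,-58,-48,0,0,0, -165,-70,-48,0,0,0, -173,-73,-48,0,0,0, -173,-73,-48,0,0,0, -173,-73,-33,0,0,0, -173,-73,-18,0,0,0, -173,-73,-6,0,0,0, -173,-73,0,0,0,0, -173,-73,0,0,0,0, -173,-73,0,0,0,0]' >/dev/null; python3 - <<'E'
from plant import arm
from h import *
s=arm.observe();print(s['clock'],s['ft_force'],s['finger_gap'])
go(s,[(*b2w(36.5,-110),116.5,-83.8)])
for n in('top','side'):
    c=arm.read_camera(n);b=c['frame'][:,:,::-1];x,y=((210,140) if n=='top' else (220,150))
    cv2.imwrite(f'pics/sw_{n}.png',cv2.resize(b[y:y+210,x:x+250],(400,336)))
cv2.imwrite('pics/sw3.png',np.hstack([cv2.imread('pics/sw_top.png'),cv2.imread('pics/sw_side.png')]))
E
```

```text
9.9333 [ 0.34028293  0.3899143  -0.72045372] 0.022503595839620638
now [577.5  80.5 117. ] yaw -83.84 brd [36.4 62.5]
(np.float64(596.2664393126521), np.float64(-90.91462955368485), 116.5, -83.8) -> [172.5  -0.2   0.5] [ 0.02 -0.   -0.04]
```

View pics/sw3.png

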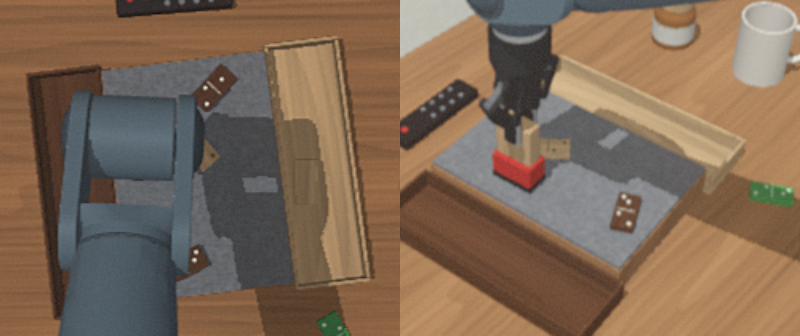

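LB lies in the light tray, at about (307,180) in the top picture. Sweeping LA.

```bash
python3 -m pendant '[8,0,0,0,0,0, 18,0,0,0,0,0, 28,0,0,0,0,0, 38,0,0,0,0,0, 48,0,0,0,0,0, 58,0,0,0,0,0, 68,0,0,0,0,0, 78,0,0,0,0,0, 88,0,0,0,0,0, 98,0,0,0,0,0, 108,0,0,0,0,0, 118,0,0,0,0,0, 128,0,0,0,0,0, 138,0,0,0,0,0, 148,0,0,0,0,0, 158,0,0,0,0,0, 168,0,0,0,0,0, 173,0,0,0,0,0, 173,0,0,0,0,0]'; python3 - <<'E'
from plant import arm
from h import *
s=arm.observe()
go(s,[(*b2w(110.5,-104),165,-83.8),(*b2w(110.5,-104),116.5,-83.8)])
for n in('top','side'):
    c=arm.read_camera(n);b=c['frame'][:,:,::-1];x,y=((210,140) if n=='top' else (220,150))
    cv2.imwrite(f'pics/sw_{n}.png',cv2.resize(b[y:y+210,x:x+250],(400,336)))
cv2.imwrite('pics/sw4.png',np.hstack([cv2.imread('pics/sw_top.png'),cv2.imread('pics/sw_side.png')]))
E
```

```text
clock: 11.62
tcp_pos: [0.5965, -0.0921, 0.1171]
tool_rot: [0.0, 0.744, -0.668, 0.0]
ft_force: [0.6, 0.5, -1.3]
finger_gap: 0.0223
now [596.5 -92.1 117.1] yaw -83.87 brd [  36.6 -111.2]
(np.float64(669.1856145123672), np.float64(-76.95777144760528), 165, -83.8) -> [ -7.3 -73.9 -47.9] [-0.01 -0.01 -0.07]
(np.float64(669.1856145123672), np.float64(-76.95777144760528), 116.5, -83.8) -> [ -7.3 -73.9   0.6] [-0.01 -0.01 -0.07]
```

View pics/sw4.png

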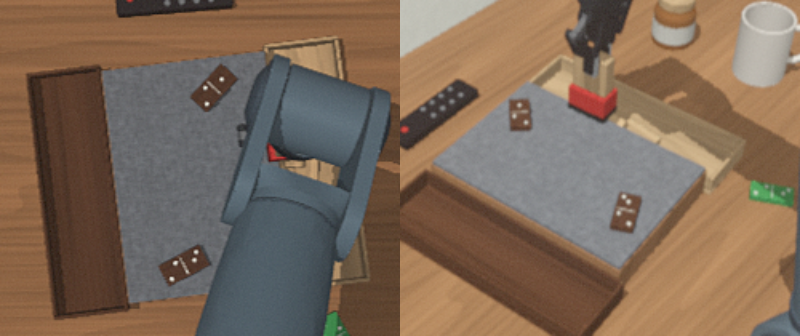

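Both light dominoes are in the light tray. Now dA: lift, shift along the board, lower on its light-tray side.

```bash
python3 -m pendant '[0,0,-15,0,0,0, 0,0,-35,0,0,0, 0,0,-48,0,0,0, -4,-25,-48,0,0,0, -7,-55,-48,0,0,0, -7,-74,-48,0,0,0, -7,-74,-48,0,0,0, -7,-74,-48,0,0,0, -7,-74,-33,0,0,0, -7,-74,-18,0,0,0, -7,-74,-6,0,0,0, -7,-74,0,0,0,0, -7,-74,0,0,0,0, -7,-74,0,0,0,0]' >/dev/null; python3 - <<'E'
from plant import arm
from h import *
s=arm.observe();print(s['clock'],s['ft_force'],s['finger_gap'])
go(s,[(*b2w(110.5,110),116.5,-83.8)])
for n in('top','side'):
    c=arm.read_camera(n);b=c['frame'][:,:,::-1];x,y=((210,140) if n=='top' else (220,150))
    cv2.imwrite(f'pics/sw_{n}.png',cv2.resize(b[y:y+210,x:x+250],(400,336)))
cv2.imwrite('pics/sw5.png',np.hstack([cv2.imread('pics/sw_top.png'),cv2.imread('pics/sw_side.png')]))
E
```

```text
12.8833 [ 0.12505518 -0.74230624 -1.01392447] 0.022760727375164637
now [668.4 -76.  115.9] yaw -83.82 brd [ 109.8 -102.9]
(np.float64(646.0737523912783), np.float64(135.7905348424702), 116.5, -83.8) -> [-212.9   -0.6   -0.5] [ 0.07  0.03 -0.02]
```

View pics/sw5.png

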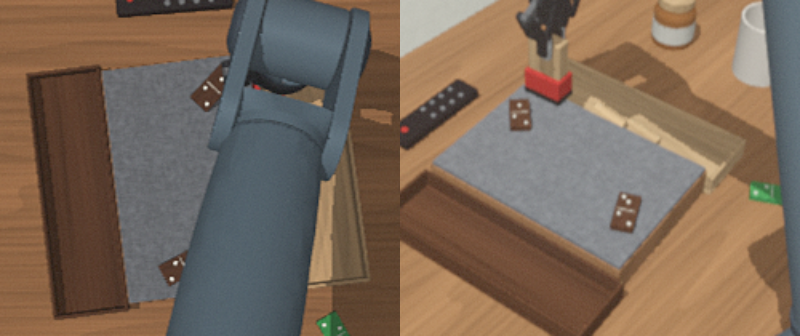

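The block is behind dA at (548,85) in the side picture, and both light tiles show in the light tray. Sweeping dA toward the dark tray.

```bash
python3 -m pendant '[-8,0,-0.5,0,0,0, -19,0,-0.5,0,0,0, -31,0,-0.5,0,0,0, -43,0,-0.5,0,0,0, -55,0,-0.5,0,0,0, -67,0,-0.5,0,0,0, -79,0,-0.5,0,0,0, -91,0,-0.5,0,0,0, -103,0,-0.5,0,0,0, -115,0,-0.5,0,0,0, -127,0,-0.5,0,0,0, -139,0,-0.5,0,0,0, -151,0,-0.5,0,0,0, -163,0,-0.5,0,0,0, -175,0,-0.5,0,0,0, -186,0,-0.5,0,0,0, -197,0,-0.5,0,0,0, -207,0,-0.5,0,0,0, -214,0,-0.5,0,0,0, -214,0,-0.5,0,0,0]'; python3 - <<'E'
from plant import arm
from h import *
s=arm.observe()
go(s,[(*b2w(-113,-45),165,-83.8),(*b2w(-113,-45),116.5,-83.8)])
for n in('top','side'):
    c=arm.read_camera(n);b=c['frame'][:,:,::-1];x,y=((210,140) if n=='top' else (200,150))
    cv2.imwrite(f'pics/sw_{n}.png',cv2.resize(b[y:y+210,x:x+250],(400,336)))
cv2.imwrite('pics/sw6.png',np.hstack([cv2.imread('pics/sw_top.png'),cv2.imread('pics/sw_side.png')]))
E
```

```text
clock: 14.65
tcp_pos: [0.6457, 0.1384, 0.1174]
tool_rot: [-0.0, 0.745, -0.667, -0.0]
ft_force: [0.0, 0.2, -1.5]
finger_gap: 0.0226
now [645.7 138.4 117.4] yaw -83.71 brd [110.4 112.6]
(np.float64(440.62091207789945), np.float64(-42.440720573534776), 165, -83.8) -> [157.3 223.7 -47.6] [0.01 0.02 0.09]
(np.float64(440.62091207789945), np.float64(-42.440720573534776), 116.5, -83.8) -> [157.3 223.6   0.9] [0.01 0.02 0.09]
```

View pics/sw6.png

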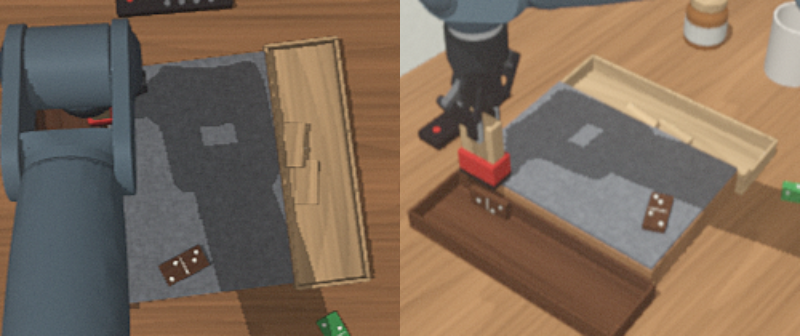

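dA has gone over into the dark tray, at about (490,203) in the side picture, and looks to be leaning. Moving to dB, then I'll look again.

```bash
python3 -m pendant '[0,0,-15,0,0,0, 0,0,-35,0,0,0, 0,0,-48,0,0,0, 18,26,-48,0,0,0, 38,54,-48,0,0,0, 58,83,-48,0,0,0, 78,111,-48,0,0,0, 98,139,-48,0,0,0, 118,168,-48,0,0,0, 138,196,-48,0,0,0, 152,216,-48,0,0,0, 157,224,-48,0,0,0, 157,224,-48,0,0,0, 157,224,-33,0,0,0, 157,224,-18,0,0,0, 157,224,-6,0,0,0, 157,224,0.5,0,0,0, 157,224,0.5,0,0,0, 157,224,0.5,0,0,0]' >/dev/null; python3 - <<'E'
from plant import arm
from h import *
s=arm.observe();print(s['clock'],s['ft_force'],s['finger_gap'])
go(s,[(*b2w(-113,112),116.5,-83.8)])
for n in('top','side'):
    c=arm.read_camera(n);b=c['frame'][:,:,::-1];x,y=((210,140) if n=='top' else (200,150))
    cv2.imwrite(f'pics/sw_{n}.png',cv2.resize(b[y:y+210,x:x+250],(400,336)))
cv2.imwrite('pics/sw7.png',np.hstack([cv2.imread('pics/sw_top.png'),cv2.imread('pics/sw_side.png')]))
E
```

```text
16.3333 [ 0.41569486 -0.30709036 -1.12068905] 0.02251301630923552
now [440.9 -43.2 117.4] yaw -83.77 brd [-112.8  -45.8]
(np.float64(423.66501323205387), np.float64(113.64098077011874), 116.5, -83.8) -> [-1.578e+02  1.000e-01  9.000e-01] [-0.02  0.    0.03]
```

View pics/sw7.png

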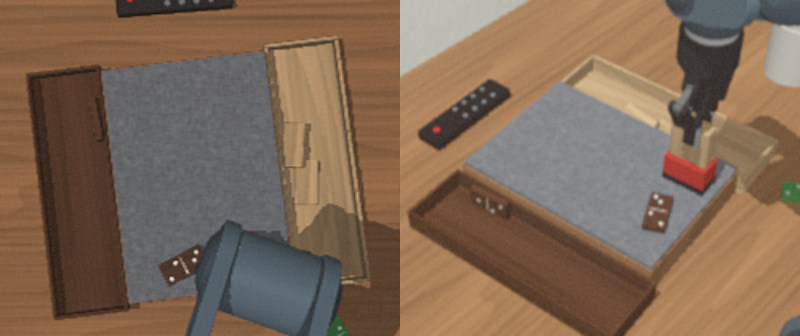

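dA stands on its long edge inside the dark tray, against the near wall (top picture (100,118)). It is in the tray and below the board top. For dB I'll finish the sweep a bit faster.

```bash
python3 -m pendant '[-8,0,0,0,0,0, -18,0,0.5,0,0,0, -30,0,0.5,0,0,0, -43,0,0.5,0,0,0, -57,0,0.5,0,0,0, -72,0,0.5,0,0,0, -88,0,0.5,0,0,0, -104,0,0.5,0,0,0, -120,0,0.5,0,0,0, -136,0,0.5,0,0,0, -150,0,0.5,0,0,0, -160,0,0.5,0,0,0, -162,0,0.5,0,0,0, -162,0,0.5,0,0,0, -162,0,-20,0,0,0, -162,0,-45,0,0,0, -162,0,-50,0,0,0]'; python3 - <<'E'
from plant import arm
from h import *
s=arm.observe()
go(s,[(460.4,374.5,165,-61.5)])
for n in('top','side'):
    c=arm.read_camera(n);b=c['frame'][:,:,::-1];x,y=((210,140) if n=='top' else (200,150))
    cv2.imwrite(f'pics/sw_{n}.png',cv2.resize(b[y:y+210,x:x+250],(400,336)))
cv2.imwrite('pics/sw8.png',np.hstack([cv2.imread('pics/sw_top.png'),cv2.imread('pics/sw_side.png')]))
E
```

```text
clock: 17.85
tcp_pos: [0.4252, 0.1172, 0.1707]
tool_rot: [-0.002, 0.744, -0.668, 0.003]
ft_force: [1.0, 0.1, -0.7]
finger_gap: 0.0228
now [425.2 117.2 170.7] yaw -83.84 brd [-111.1  115.4]
(460.4, 374.5, 165, -61.5) -> [-252.1  -62.5    5.9] [ -0.37  -0.12 -22.34]
```

View pics/sw8.png

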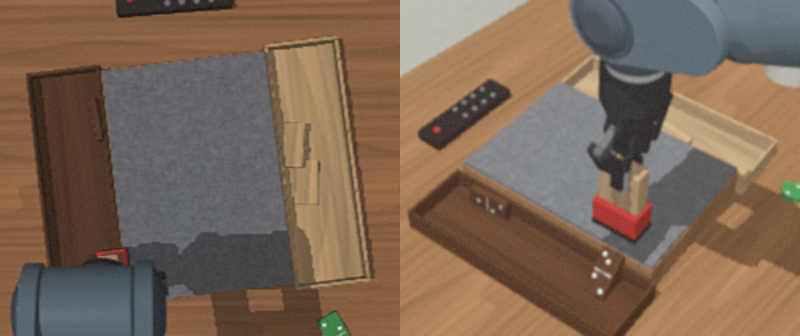

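Board clear, and dB is in the dark tray at (605,270) in the side picture. Carrying the block above the mat.

```bash
python3 -m pendant '[-30,-7,0,0,0,-3, -60,-15,0,0,0,-7, -95,-24,0,0,0,-11, -130,-32,0,0,0,-15, -165,-41,0,0,0,-18, -200,-50,0,0,0,-21, -230,-57,0,0,0,-22.3, -247,-61,0,0,0,-22.3, -252,-62,0,0,0,-22.3, -252,-62,20,0,0,-22.3, -252,-62,40,0,0,-22.3, -252,-62,50,0,0,-22.3, -252,-62,50,0,0,-22.3, -252,-62,50,0,0,-22.3]' >/dev/null; python3 - <<'E'
from plant import arm
from h import *
s=arm.observe();print(s['clock'],s['finger_gap']);p=s['tcp_pos'];w,x,y,z=s['tool_rot'];R=Ro.from_quat([x,y,z,w]).as_matrix()
go(s,[(460.4,374.5,68.2,-61.5)])
c=arm.read_camera('side');f=c['frame'];b=f[:,:,::-1].copy()
u=pix(c,p);x0,y0=int(u[0])-70,int(u[1])-50
v=cv2.resize(b[y0:y0+150,x0:x0+150],(600,600),interpolation=cv2.INTER_CUBIC)
for i in(-31,31):
    for j in(-18,18):
        q=(pix(c,p+R@(np.array([j,i-2.7,64.2])/1000))-[x0,y0])*4;print(q.round());cv2.circle(v,tuple(int(k) for k in q),3,(0,255,0),-1)
cv2.imwrite('pics/place1.png',v)
t=arm.read_camera('top')['frame'][:,:,::-1];cv2.imwrite('pics/top9.png',t)
E
```

```text
19.1167 0.022974242029378835
now [456.7 373.8 116. ] yaw -61.55 brd [-52.1 367.1]
(460.4, 374.5, 68.2, -61.5) -> [ 1.1 -3.7 47.8] [ 0.14 -0.01 -0.05]
[209. 303.]
[239. 235.]
[342. 334.]
[369. 265.]
```

View pics/place1.png

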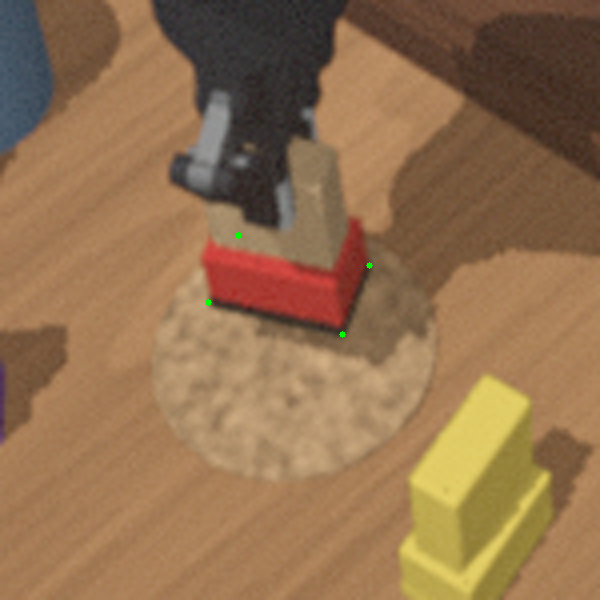

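View pics/top9.png

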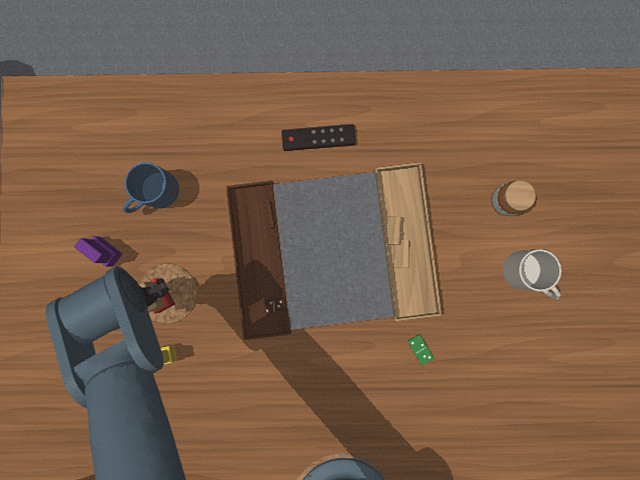

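```bash
python3 - <<'E'
from plant import arm
from h import *
s=arm.observe();c=arm.read_camera('side');p=s['tcp_pos'];u=pix(c,p);x0,y0=int(u[0])-70,int(u[1])-50
v=cv2.resize(c['frame'][y0:y0+150,x0:x0+150],(600,600),interpolation=cv2.INTER_CUBIC)[:,:,::-1].copy()
q=np.array([(pix(c,[.4604+.065*np.cos(a),.3745+.065*np.sin(a),.004])-[x0,y0])*4 for a in np.arange(0,6.28,.05)])
print(q.min(0),q.max(0))
E
```

```text
[157.92499482 222.59081908] [443.30088756 474.5112375 ]
```

The corners match the model. The side view's mat outline agrees with the predicted one within about 1.5 px (2 mm), so I split the difference. Lowering.

```bash
python3 -m pendant '[0,-2,10,0,0,0, 0,-2,22,0,0,0, 0,-2,32,0,0,0, 0,-2,39,0,0,0, 0,-2,43,0,0,0, 0,-2,45,0,0,0, 0,-2,46,0,0,0, 0,-2,46,0,0,0, 0,-2,46,0,0,0]'
```

```text
clock: 20.02
tcp_pos: [0.4593, 0.376, 0.0715]
tool_rot: [-0.0, 0.859, -0.511, 0.0]
ft_force: [0.1, 0.4, -1.9]
finger_gap: 0.0227
```

```bash
python3 -m pendant '[0,0.5,1,0,0,0, 0,1,2,0,0,0, 0,1,2.5,0,0,0, 0,1,2.5,0,0,0, 0,1,2.5,0,0,0]'
```

```text
clock: 20.43
tcp_pos: [0.458, 0.3753, 0.0685]
tool_rot: [-0.0, 0.859, -0.511, 0.0]
ft_force: [0.3, 0.0, -2.0]
finger_gap: 0.0227
```

```bash
python3 -m pendant '[0,0,0.5,0,0,0, 0,0,0.8,0,0,0, 0,0,0.8,0,0,0]'; python3 - <<'E'
from plant import arm
from h import *
s=arm.observe();c=arm.read_camera('side');p=s['tcp_pos'];u=pix(c,p);x0,y0=int(u[0])-70,int(u[1])-50
cv2.imwrite('pics/place2.png',cv2.resize(c['frame'][y0:y0+150,x0:x0+150],(600,600),interpolation=cv2.INTER_CUBIC)[:,:,::-1])
E
```

```text
clock: 20.68
tcp_pos: [0.4582, 0.3754, 0.068]
tool_rot: [-0.0, 0.859, -0.511, 0.0]
ft_force: [-0.3, -0.0, 0.9]
finger_gap: 0.0226
```

View pics/place2.png

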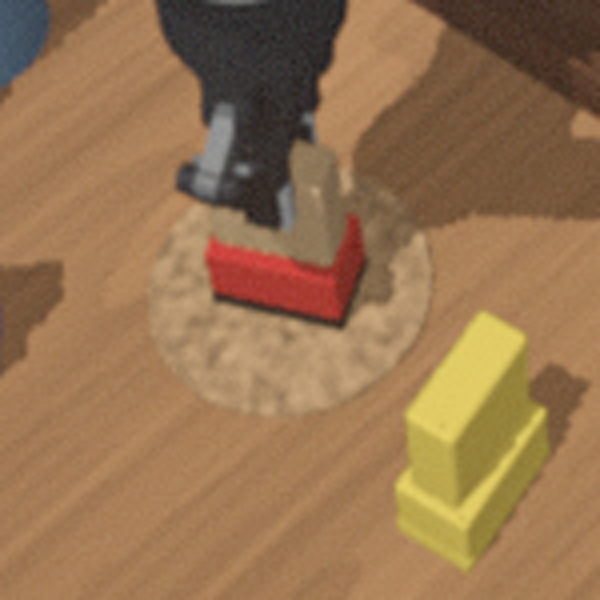

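The force went from -2 to +0.9 N, so the block is seated on the mat, centred. Releasing.

```bash
python3 -m pendant '[0,0,0,0,0,0, 0,0,0,0,0,0, 0,0,0,0,0,0, 0,0,0,0,0,0, 0,0,0,0,0,0, 0,0,0,0,0,0, 0,0,0,0,0,0, 0,0,0,0,0,0]' 0; python3 -m pendant '[0,0,-8,0,0,0, 0,0,-20,0,0,0, 0,0,-40,0,0,0, 0,0,-65,0,0,0, 0,0,-95,0,0,0, 0,0,-125,0,0,0, 0,0,-150,0,0,0, 0,0,-150,0,0,0]'; python3 - <<'E'
from plant import arm
from h import *
go(arm.observe(),[(430,60,218,-61.5),(330,-250,218,-61.5)])
E
```

```text
clock: 21.4
tcp_pos: [0.458, 0.3753, 0.0677]
tool_rot: [0.0, 0.859, -0.511, -0.0]
ft_force: [0.9, 0.4, -0.3]
finger_gap: 0.0854
clock: 22.07
tcp_pos: [0.4612, 0.3772, 0.2263]
tool_rot: [-0.006, 0.859, -0.511, 0.003]
ft_force: [0.7, 0.5, 0.8]
finger_gap: 0.0856
now [461.2 377.2 226.3] yaw -61.49 brd [-47.2 369.9]
(430, 60, 218, -61.5) -> [263.8 178.9   6. ] [-0.76  0.    0.01]
(330, -250, 218, -61.5) -> [488.5 414.7   2.8] [-0.76  0.    0.01]
```

```bash
python3 -m pendant '[26,22,0,0,0,0, 53,45,0,0,0,0, 83,70,0,0,0,0, 113,96,0,0,0,0, 143,121,0,0,0,0, 173,147,0,0,0,0, 203,172,0,0,0,0, 233,198,0,0,0,0, 263,223,0,0,0,0, 293,249,0,0,0,0, 323,274,0,0,0,0, 353,300,0,0,0,0, 383,325,0,0,0,0, 413,351,0,0,0,0, 443,376,0,0,0,0, 468,398,0,0,0,0, 484,411,0,0,0,0, 488,415,0,0,0,0, 488,415,0,0,0,0, 488,415,0,0,0,0]'; python3 - <<'E'
from plant import arm
from h import *
c=arm.read_camera('top');b=c['frame'][:,:,::-1];cv2.imwrite('pics/top10.png',b)
cv2.imwrite('pics/tray10.png',cv2.resize(b[155:345,120:450],(792,456),interpolation=cv2.INTER_CUBIC))
d=arm.read_camera('side')['frame'][:,:,::-1];cv2.imwrite('pics/side10.png',d)
E
```

```text
clock: 23.73
tcp_pos: [0.3262, -0.251, 0.2178]
tool_rot: [-0.0, 0.859, -0.511, -0.0]
ft_force: [0.9, 0.0, 0.6]
finger_gap: 0.0855
```

View pics/tray10.png

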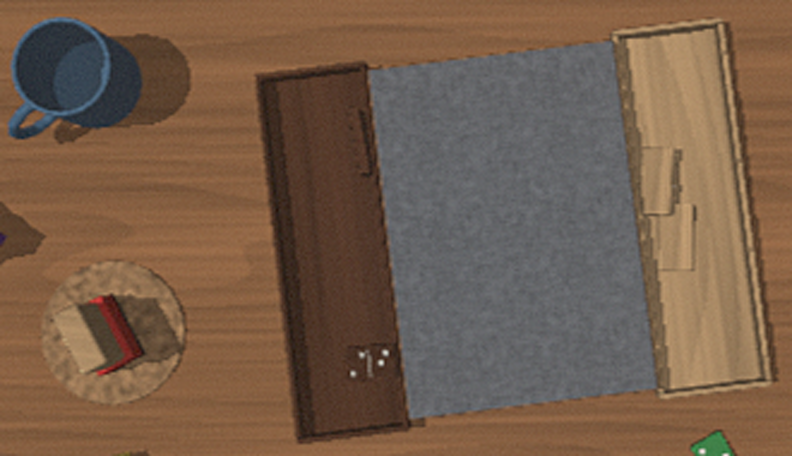

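View pics/side10.png

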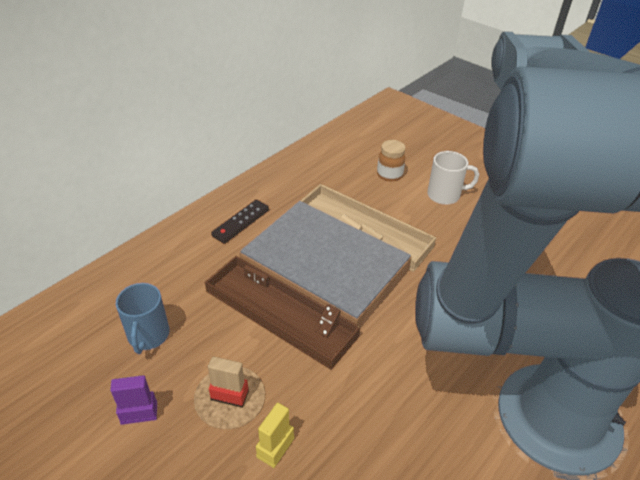

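View pics/top10.png

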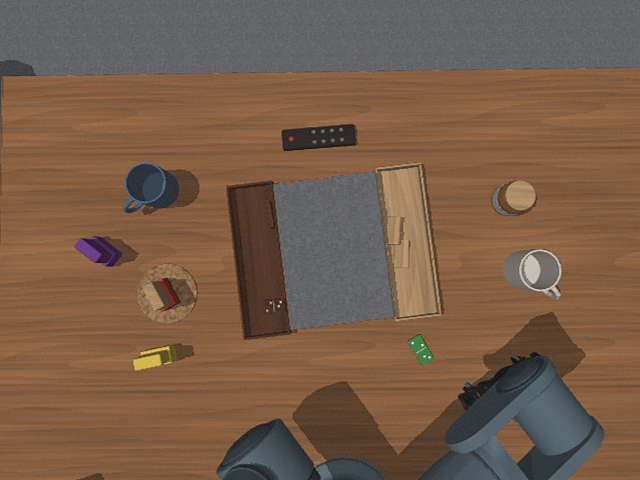

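The board is clear, the bystanders are in place and the block is upright. dB seems to lean on the tray wall, so I'll triangulate both dark tiles to see how well they are in.

```bash
python3 - <<'E'
import cv2,numpy as np
t=cv2.imread('pics/top10.png');s=cv2.imread('pics/side10.png')
A=lambda im,x,y,w,h:cv2.resize(im[y:y+h,x:x+w],(400,300),interpolation=cv2.INTER_CUBIC)
o=np.vstack([np.hstack([A(t,256,288,40,30),A(s,305,297,48,36)]),np.hstack([A(t,256,190,40,30),A(s,236,258,48,36)])])
o=cv2.convertScaleAbs(o,alpha=1.7,beta=10);cv2.imwrite('pics/dd.png',o)
E
```

```text
(no output)
```

View pics/dd.png

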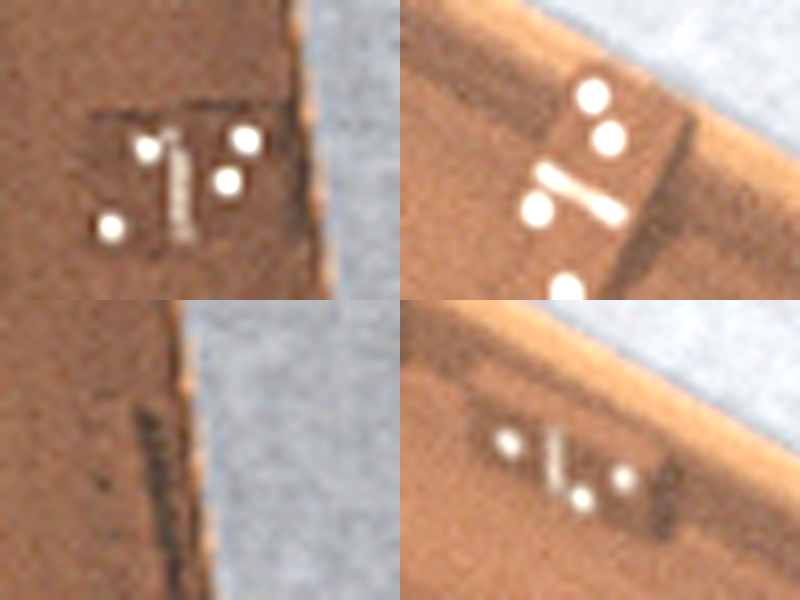

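```bash
python3 - <<'E'
from plant import arm
from h import *
t=arm.read_camera('top');s=arm.read_camera('side')
def tri(a,b):
    o1,d1=ray(t,*a);o2,d2=ray(s,*b);d1/=np.linalg.norm(d1);d2/=np.linalg.norm(d2)
    k=np.linalg.lstsq(np.stack([d1,-d2],1),o2-o1,rcond=None)[0];p,q=o1+k[0]*d1,o2+k[1]*d2
    return (p+q)*500,np.linalg.norm(p-q)*1000
T=lambda x,y:(256+x/10,288+y/10); S=lambda x,y:(305+(x-400)*.12,297+y*.12)
# high end pips, line centre, low end pips (pip nearer high-end-left ...)
for n,a,b in(('hi1',(245,140),(593,96)),('hi2',(228,181),(609,138)),('line',(180,190),(582,195)),('lo1',(148,149),(538,209)),('lo2',(112,228),(567,290))):
    P,e=tri(T(*a),S(*b));print(n,P.round(1),'err',e.round(1),'board y',w2b(P).round(1))
E
```

```text
hi1 [441.  126.6  44.8] err 0.6 board y [-94.3 123. ]
hi2 [432.2 130.6  40. ] err 0.5 board y [-102.7  128. ]
line [430.  141.8  30.4] err 1.3 board y [-103.6  139.3]
lo1 [438.1 148.9  24.5] err 0.6 board y [-94.8 145.4]
lo2 [420.9 157.4  16.5] err 0.6 board y [-111.1  155.8]
```

dB leans in the dark tray with its centre about 26 mm up (below the 32 mm rim) and about 23 mm inside the wall. It is stable, and prodding it with the block could do more harm than good. Last check is the block's centring and the bystanders.

```bash
python3 - <<'E'
from h import *
from plant import arm
s=arm.observe();print(s['clock'],s['ft_force'])
c=arm.read_camera('top');f=c['frame'];a=cv2.imread('pics/top0.png')[:,:,::-1]
for n,(x,y,w,h) in dict(mugb=(118,155,70,65),purple=(70,230,55,40),jar=(488,175,52,45),muga=(498,240,70,65),remote=(275,118,85,38),yellow=(125,340,55,35),green=(403,330,34,38)).items():
    d=np.abs(f[y:y+h,x:x+w].astype(int)-a[y:y+h,x:x+w]).max(2);print(n,(d>40).sum())
# block: handle top quad from zoom crop
v=cv2.resize(f[255:330,120:215],None,fx=7,fy=7,interpolation=cv2.INTER_CUBIC)[:,:,::-1].copy()
t=np.radians(28.5);u=np.array([np.cos(t),np.sin(t),0]);n=np.array([u[1],-u[0],0]);C=np.array([.4608,.3758,0])
for i in(-1,1):
  for j in(-1,1):
    for P in (C+u*.028*i+n*.012*j+[0,0,.104],C+u*.031*i+n*.018*j+[0,0,.044]):
      q=(pix(c,P)-[120,255]+.5)*7;cv2.circle(v,tuple(int(k) for k in q),3,(0,255,0),-1)
cv2.imwrite('pics/final.png',v)
E
```

```text
23.9333 [ 0.41204315  0.00346754 -0.30376825]
mugb 0
purple 0
jar 0
muga 0
remote 0
yellow 0
green 0
```

View pics/final.png

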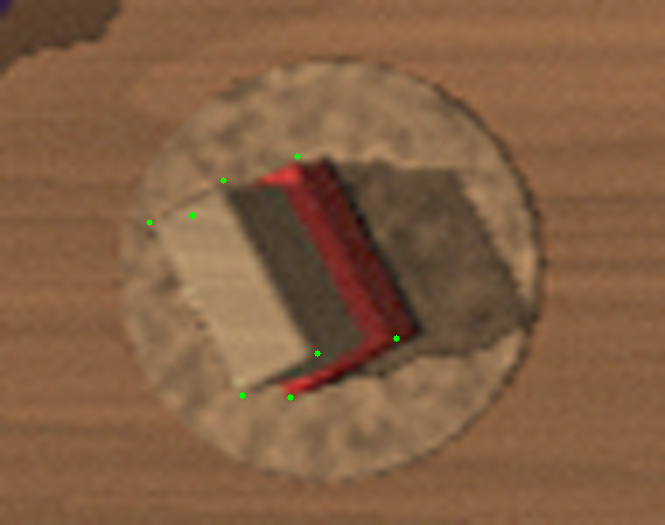

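The block stands upright within 1–2 mm of the mat centre and no bystander has moved. Handing in.

```bash
python3 -c "
from plant import arm
print(arm.sign_off())"
```

```text
the job is handed in; nothing more can be done
None
```

I swept all four dominoes off the board with the red-footed block, two light into the light tray and two dark into the dark tray. Then I stood the block back on its cork mat, let go and signed off at about 24 s.

**Last checks:**
- The board is empty and the block is upright, within about 2 mm of the mat centre by the top view.
- The mugs, jar, remote and decoys show no change from the first picture.

**Not perfect:**
- **Dark dominoes:** Neither lies flat. One stands on its long edge against the tray wall. The other leans on the board-side wall, with its centre about 26 mm up (below the rim) and its upper end reaching about 50 mm. I left both as they were rather than risk prodding them.
- **Lift mistake:** My first lift row went down 10 mm instead of up and briefly pressed the block on the mat. Afterwards I saw no meaningful slip in the grip, but I did not see the peak force.
- **Mat centre:** The two camera views differed by about 2 mm, so I aimed between them.

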